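# Open the tea box

### The job

First push the upturned bowl that stands in front of the wooden tea box sideways along the counter, without gripping or lifting it, until it is wholly past either end of the box. Then, with a fingertip under the brass tab on the front of the lid and without pinching it, flip the lid up and back past its balance point, so that it stays open by itself, leaning right back against its stop. Do not shove, lift or press hard on the box, and leave the mug and the spoon beside it alone.

Things in the scene. Friction and masses are not known exactly. Their poses are not given: they have to be found in the camera images.
- tea_chest: Brown wooden tea box, 1.8 to 2.3 kg, loose. Body 150 (x) by 224 (y), lid 156 by 232, lid top 88 mm above the counter. Origin: centre of its underside; z up, x from its front (the long side with the tab, facing the robot) to the hinge side, y along its length, to the robot's left. Front wall at x = -75 mm, lid's front edge -78 mm, lid's ends y = -116 and +116 mm.
- tea_chest_lid (a joint): Lid angle in rad: 0 shut, 1.745 fully open at its stop (10 degrees beyond upright). 12 mm thick lid, hinged along the box's back edge, turning freely: let go below about 1.4 it falls shut, beyond about 1.6 it falls open slowly. Lifting it at the tab takes about 1 to 2 N.
- hinge_mid (a point): Middle of the hinge line, fixed in the box frame at x = +76, y = 0, z = +76 mm; the hinge line runs along the box's y. Its axes are those of the box.
- tab_lip (a point): Middle of the rounded front lip of the brass finger tab; moves with the lid. Tab: 56 mm wide (y), 4 mm thick (lip 6.4), sticks out 29 mm from the middle of the lid's front edge; 82 mm above the counter when the lid is shut, nothing under it. This point is 180 mm from the hinge line along the lid, 6 mm above the lid's underside. Axes: those of the box when shut, turning with the lid.
- bowl: Small bowl, blue and white pattern, standing upside down in front of the box; 104 mm across at the rim on the counter, narrowing upward, 63 mm high, 0.24 to 0.4 kg, loose; its axis about 178 mm in front of the box's centre. Origin: centre of its rim on the counter, z up. Wholly past an end of the box means its axis at least 168 mm from the box's centre along the box's y, either side.
- mug: Blue-grey mug, 84 mm diameter with a handle (118 mm over it), 94 mm high, loose, beside the right end of the box. Origin: under its middle, handle to its -y. Leave alone.
- spoon: Silver teaspoon, 132 x 26 x 9 mm, lying loose beside the left end of the box. Origin: under its middle. Leave alone.
Things that resemble listed ones, but are neither listed nor needed, are in the scene too. Leave any orange or purple look-alike of the bowl alone.

How it is judged:
On the way, in this order (a step that is already met when the one before it is completed fails the run):
1. the bowl stands upright wholly past an end of the box, while the lid is still shut ((y of bowl in the frame of tea_chest above 0.163 m or y of bowl in the frame of tea_chest below -0.163 m) and angle between bowl's own z axis and vertical below 0.15 rad and value of joint tea_chest_lid below 0.15 rad), for 0.2 s.
2. the lid has been flipped right back (value of joint tea_chest_lid above 1.65 rad), for 0.2 s.
At the end, for the whole second after the job is handed in: The lid rests open by itself beyond 1.65 rad (stop at 1.75); the bowl stands upright (within 0.15 rad) and still on the counter with its axis at least 163 mm from the box's centre along the box's length; the box is within 40 mm of where it stood (value of joint tea_chest_lid above 1.65 rad and (y of bowl in the frame of tea_chest above 0.163 m or y of bowl in the frame of tea_chest below -0.163 m) and angle between bowl's own z axis and vertical below 0.15 rad and height (world z) of bowl between -0.01 and 0.01 m and linear speed of bowl below 0.02 m/s and velocity of joint tea_chest_lid between -0.1 and 0.1 rad/s and distance of tea_chest from where it was at the start of the episode below 0.04 m); the robot touches nothing.
It fails at once if the bowl is lifted off the counter or knocked over (height (world z) of bowl above 0.015 m or angle between bowl's own z axis and vertical above 0.5 rad).
It fails at once if the bowl or the tab is gripped between the fingers ((horizontal distance between bowl and the grasp point below 0.008 m and height (world z) of the grasp point below 0.075 m and contact force between the fingers and bowl above 2 N) or (distance between tab_lip and the grasp point below 0.012 m and contact force between the fingers and tea_chest above 1 N)).
It fails at once if the box is shoved, lifted or tipped (distance of tea_chest from where it was at the start of the episode above 0.04 m or height (world z) of tea_chest above 0.015 m or angle between tea_chest's own z axis and vertical above 0.12 rad).
It fails at once if the fingers press on or squeeze the box or its lid hard (over 15 N) (contact force between the fingers and tea_chest above 15 N).
It fails at once if the mug or the spoon is disturbed (distance of any of mug, spoon from where it was at the start of the episode above 0.03 m).
It also fails if it takes over 58 s, if anything falls off the work surface, if the arm or the gripper's body presses on something with over 40 N, if the wrist force passes 120 N, or if a joint passes its speed limit or range.

### The arm

A 6-joint arm with a two-finger parallel gripper is mounted at the origin on a cart in front of the work surface, level with it; the furniture and walls round the work are solid. World frame = base frame: x ahead of the robot, y to its left, z up, the work surface at z = 0. Lengths are in m, angles in rad, forces in N, time in s.
With the tool pointing down it reaches from about 0.35 to 1 m from the base axis. Payload 7.1 kg.
Tool frame: the origin (TCP) lies at the very end of the fingers, on their centre line; the grasp point (between the pads) lies 19 mm behind it (tcp_to_grasp is the distance from the TCP to the grasp point, in m); z points along the fingers, y is the line along which they close (so a half turn about z gives the same grasp; the last joint's range is limited). The gripper opens to 85 mm and grips with 20 to 120 N. Pads are 22 mm wide; open, the fingers measure 114 mm over their backs; the gripper's body (76 mm by 85 mm) begins 54 mm behind the grasp point. The pads swing forward as they close: fully open they stand 13 mm farther back than shut.
Start: joints at [-1.321, 0.423, 1.63, -0, 1.089, -0.019], TCP at [0.166, -0.603, 0.194] pointing down, gripper open.
Joint ranges: [-3, 3], [-0.9, 2.11], [0.09, 2.58], [-1.31, 4.45], [0.11, 2.69], [-2.54, 2.54]. Speed limits (rad/s): [2.39, 2.39, 3.01, 3.14, 3.14, 3.14].

### API

Orientations are given as a 3x3 rotation matrix whose columns are the frame's x, y, z axes.
In Python, from station import observe, snapshot, close_job, masks_of, pinpoint, tcp_to_grasp gives the robot as it stands.
- The arm moves only by the tool apply_moves, never from a script. Its argument "commands" is a list of rows, each an object with "delta_pos": the shift along the tool's x, y, z each as a share of 20 cm, from -1 to 1, a list of three; "spin": the turn about the tool's z as a share of pi/2 rad, from -1 to 1. In form: [{"delta_pos": [dx, dy, dz], "spin": spin}, ...]. A call has 1 to 5 rows; each row is the pose to reach, as a shift and turn from the pose commanded when the call began, along the tool's axes at that moment; what a row does not reach only later rows make up. A row lasts 1/8 s, in which the tool goes at most 62.5 mm and 10.7 degrees, less where a joint would pass 70% of its speed; a pose out of reach is approached as far as the arm can. A call with a number of a shift or a turn outside -1 to 1 is refused whole. A call with a gripper value outside its range is refused whole. "grip" is the opening, from -1 (shut) to 1 (fully open), set as the call begins (left out, the last holds). The fingers move at their own pace and stop on an object; "newtons" is the grip in N (left out, the last holds). Time passes only in rows, so rows that repeat a pose let the fingers close. It gives the time, the measured TCP pose, the force, the opening and the grip force at its end, in the units of the state.
- observe(): the state, without advancing time (a new reading comes with each control period).
- snapshot(name): name is "side" or "top"; returns a dict with "img" (400x640x3 uint8, blue, green, red), "fov_y" (degrees; the focal length in pixels is half the picture's height over the tangent of half this angle, whatever the lens; pixels are square), "cx", "cy" (the principal point, pixels), "R" (3x3) and "t" (3): a world point X has camera coordinates R X + t. Camera axes: x right, y down, z forward; pixel columns grow to the right and rows downward; lengths in m; the calibration is good to about 2 mm. A picture is of the moment at which its call begins. There is no depth.
- close_job(): hands the job in; it is judged then, once.
Trained networks look in a picture, given as the dict that the camera call returned (one of the last four; its "shot" number tells which), for a name from the list of things; names that differ only in an ending like _2 or _b are one class to them, and where a whole thing is asked for, a point or a joint stands for the part that bears it (a point fixed in the world has none). Each returns a list of dicts, best first, with "score" (0 to 1); they miss things now and then, are a little off and sometimes report something else, mostly with a low value. They report only what shows in the picture. A call takes as long as a camera call. They do not tell look-alikes from the thing itself.
- masks_of(query, picture): "pixels" (400x640 bool, what is visible of it).
- pinpoint(query, picture): "xyz" ([x, y, z] in m, in world coordinates, good to about 4 mm: a listed point, or the origin of a listed thing).
The state is a dict: "time_s": time; "q": joint angles; "qd": joint speeds; "effort": joint torques, N m; "tool_pos": TCP position; "tcp_rot": TCP orientation; "force": force on the tool from outside, world axes, zero at the start; "moment": the same for the moment, N m; "finger_gap": opening from 0.0 (shut) to 1.0 (fully open); "finger_force": force on a finger pad.
Only numpy, scipy, OpenCV 4.12 (cv2) and the standard library are available. Lean on these libraries where they do the work, as an engineer would, in place of code of your own. Each camera call takes 0.05 s, during which the arm holds its last target. There are 200 camera calls.

## Working session

There is one attempt and no reset: what is moved stays moved. The work goes in short steps, Python scripts to look and compute and a tool call to move; the robot and the scene stay as the last step left them, time stands still between calls to the robot, and variables do not carry over. Pictures are saved under pics/ and viewed, at most 10 in all, crops included, and the job is handed in when it is done.

Besides the shell and the picture viewer there is one more tool, called after ">>>" in YAML: its name, and indented under it one key for each argument. apply_moves: Moves the arm, as the interface text tells. Shift numbers are shares of 20 cm and turn numbers shares of pi/2 rad, none past 1 either way. Its arguments: {"type":"object","properties":{"commands":{"type":"array"},"grip":{"type":"number"},"newtons":{"type":"number"}},"required":["commands"]}

```bash
mkdir -p pics
cat > h.py <<'E'
import numpy as np, cv2
from station import *
def f(p): return p["img"].shape[0]/2/np.tan(np.radians(p["fov_y"])/2)
def proj(p,X):
    c=np.asarray(p["R"])@np.asarray(X)+np.asarray(p["t"]); return np.array([p["cx"]+f(p)*c[0]/c[2],p["cy"]+f(p)*c[1]/c[2]])
def ray(p,u,v,z):
    R=np.asarray(p["R"]);o=-R.T@np.asarray(p["t"]);d=R.T@np.array([(u-p["cx"])/f(p),(v-p["cy"])/f(p),1]);return o+d*(z-o[2])/d[2]
E
python3 - <<'E'
from h import *
np.set_printoptions(precision=4,suppress=True)
s=observe();print(s["time_s"],s["tool_pos"],np.array(s["tcp_rot"]),s["force"],tcp_to_grasp)
ims=[]
for n in("top","side"):
    p=snapshot(n);ims.append(p["img"]);print(n,"cam",-np.array(p["R"]).T@np.array(p["t"]),p["fov_y"])
    for q in("tea_chest","hinge_mid","tab_lip","bowl","mug","spoon"):
        for r in pinpoint(q,p)[:4]: print(q,round(r["score"],2),np.array(r["xyz"]),proj(p,r["xyz"]).round())
cv2.imwrite("pics/a_top.png",ims[0]);cv2.imwrite("pics/a_side.png",ims[1])
E
```

```text
0.0 [ 0.1658 -0.602   0.1932] [[ 0.9641  0.2655 -0.0004]
 [ 0.2655 -0.9641  0.0014]
 [ 0.     -0.0015 -1.    ]] [-0.4466  0.02    0.6459] 0.0187
top cam [0.4844 0.0239 1.0953] 47.12345916417145
tea_chest 0.56 [ 0.6234 -0.0572  0.0033] [360. 157.]
hinge_mid 0.97 [ 0.6996 -0.0674  0.0784] [368. 119.]
hinge_mid 0.46 [ 0.6855  0.1418 -0.0007] [278. 129.]
tab_lip 0.92 [ 0.523  -0.0269  0.079 ] [348. 197.]
bowl 0.96 [ 0.4499 -0.0246  0.0005] [344. 229.]
bowl 0.8 [0.4004 0.2678 0.0012] [221. 247.]
bowl 0.56 [0.3763 0.105  0.0007] [289. 259.]
bowl 0.36 [ 0.6227 -0.0523  0.001 ] [358. 157.]
mug 0.71 [ 0.6285 -0.2618 -0.0006] [445. 157.]
spoon 0.89 [ 0.6873  0.1427 -0.001 ] [277. 128.]
side cam [ 0.4129 -0.8155  0.6205] 54.92157731884138
tea_chest 0.77 [ 0.6256 -0.0543  0.0013] [349. 238.]
hinge_mid 0.98 [ 0.7029 -0.0693  0.0763] [382. 215.]
tab_lip 0.61 [ 0.5207 -0.0311  0.0821] [307. 211.]
bowl 0.86 [ 0.4474 -0.0225 -0.0007] [279. 239.]
bowl 0.83 [0.3778 0.1105 0.0011] [250. 212.]
bowl 0.67 [0.3969 0.2619 0.0019] [255. 185.]
mug 0.76 [ 0.6333 -0.2661 -0.0011] [375. 300.]
```

View pics/a_top.png

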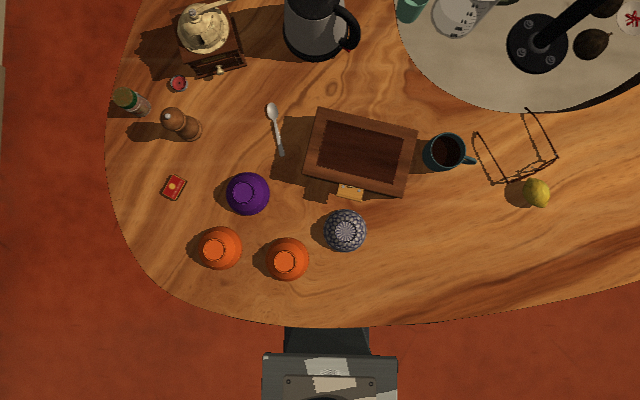

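View pics/a_side.png

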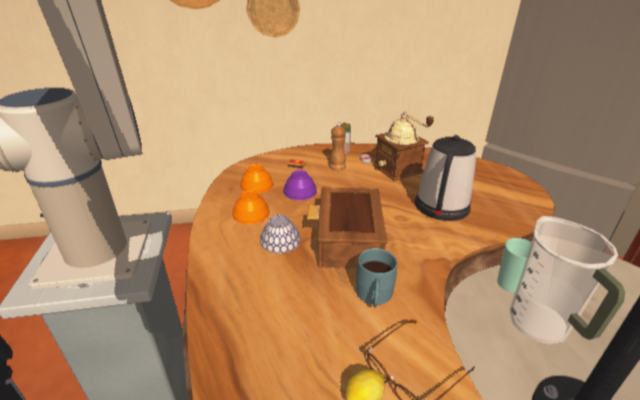

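The top view shows the blue-and-white bowl at (345,230). The things it could be confused with are the orange bowls at (218,247) and (288,259) and the purple bowl at (247,193), so by the description I choose (345,230). The box is at (360,150), yawed about -12°, with its tab at (350,193). The mug is at (445,152) and the spoon at (275,128). The right side is clear, so I'll push the bowl right. First I'll check with an overlay on a close crop.

```bash
cat >> h.py <<'E'
yaw=np.arctan2(-0.068+0.029,0.701-0.522)
ex=np.array([np.cos(yaw),np.sin(yaw),0]);ey=np.array([-ex[1],ex[0],0])
C=np.array([0.701,-0.068,0])-0.076*ex
def B2W(x,y,z): return C+x*ex+y*ey+np.array([0,0,z])
def W2B(X): d=np.asarray(X)-C; return np.array([d@ex,d@ey,d[2]])
def need(target, yawt=None):
    s=observe();R=np.array(s["tcp_rot"]);d=R.T@(np.asarray(target)-np.array(s["tool_pos"]))/0.2
    cy=np.arctan2(R[1,0],R[0,0]); return d.round(3), None if yawt is None else round(-((yawt-cy+np.pi)%(2*np.pi)-np.pi)/(np.pi/2),3)
E
python3 - <<'E'
from h import *
np.set_printoptions(precision=4,suppress=True)
ps=[snapshot("top"),snapshot("side")];out=[]
b=np.array([.449,-.0235,0])
print("yaw",yaw,"C",C,"bowl in box",W2B(b))
for p,(u,v) in zip(ps,((340,185),(320,230))):
    im=p["img"].copy()
    big=cv2.resize(im[v-75:v+75,u-100:u+100],None,fx=4,fy=4,interpolation=cv2.INTER_CUBIC)[:,:]
    pt=lambda X:tuple(int(a) for a in ((proj(p,X)-[u-100,v-75])*4))
    for c in [(-.078,-.116),(-.078,.116),(.078,.116),(.078,-.116)]: cv2.circle(big,pt(B2W(*c,.088)),4,(0,255,0),-1)
    for a in np.linspace(0,6.28,40): cv2.circle(big,pt(b+.052*np.array([np.cos(a),np.sin(a),0])),2,(0,0,255),-1)
    cv2.circle(big,pt(B2W(-.104,0,.082)),4,(255,255,0),-1)
    out.append(cv2.resize(big,(400,300)))
cv2.imwrite("pics/b.png",np.hstack(out))
t=b+.070*ey; print(t,need([t[0],t[1],.19],yaw+np.pi/2), "end",B2W(-.178,-.183,0))
E
```

```text
yaw -0.21452450542295415 C [ 0.6267 -0.0518  0.    ] bowl in box [-0.1797 -0.0102  0.    ]
[0.4639 0.0449 0.    ] (array([ 2.296, -2.725,  0.02 ]), np.float64(-0.692)) end [ 0.4139 -0.1927  0.    ]
```

View pics/b.png

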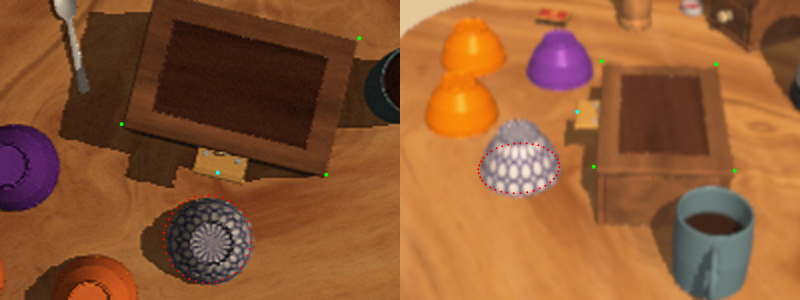

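The overlay fits: the box corners, the bowl rim and the tab all line up with the picture. Starting to move.

>>> apply_moves:
  commands:
    - {"delta_pos":[0.765,-0.908,0],"spin":0}
    - {"delta_pos":[0.765,-0.908,0],"spin":0}
    - {"delta_pos":[0.765,-0.908,0],"spin":0}
    - {"delta_pos":[0.765,-0.908,0],"spin":0}
    - {"delta_pos":[0.765,-0.908,0],"spin":0}
  grip: 0
  newtons: 20

```text
time_s: 1.42
tool_pos: [0.266, -0.384, 0.194]
tcp_rot: [[0.963, 0.269, -0.0], [0.269, -0.963, 0.001], [0.0, -0.001, -1.0]]
force: [0.3, -0.4, -0.2]
finger_gap: 0.496
finger_force: 0.0
```

>>> apply_moves:
  commands:
    - {"delta_pos":[0.765,-0.908,0],"spin":0}
    - {"delta_pos":[0.765,-0.908,0],"spin":0}
    - {"delta_pos":[0.765,-0.908,0],"spin":0}
    - {"delta_pos":[0.765,-0.908,0],"spin":0}
    - {"delta_pos":[0.765,-0.908,0],"spin":0}

```text
time_s: 2.05
tool_pos: [0.366, -0.1695, 0.1943]
tcp_rot: [[0.963, 0.27, 0.001], [0.27, -0.963, -0.0], [0.001, 0.001, -1.0]]
force: [-0.6, 0.3, 0.4]
finger_gap: 0.505
finger_force: 0.0
```

>>> apply_moves:
  commands:
    - {"delta_pos":[0.765,-0.908,0],"spin":-0.2}
    - {"delta_pos":[0.765,-0.908,0],"spin":-0.4}
    - {"delta_pos":[0.765,-0.908,0],"spin":-0.6}
    - {"delta_pos":[0.765,-0.908,0],"spin":-0.692}
    - {"delta_pos":[0.765,-0.908,0],"spin":-0.692}

```text
time_s: 2.68
tool_pos: [0.4662, 0.0459, 0.1941]
tcp_rot: [[0.348, 0.937, 0.002], [0.937, -0.348, 0.0], [0.001, 0.002, -1.0]]
force: [-0.5, -1.1, -0.6]
finger_gap: 0.501
finger_force: 0.0
```

Run:
```python
from h import *
s=observe();print(s["time_s"],s["q"],s["tool_pos"],s["force"],s["finger_gap"],need([.4639,.0449,.1],yaw+np.pi/2))
```

```text
2.675 [ 7.26552899e-02  1.90554184e-01  1.96637265e+00 -2.97047135e-05
  9.82931269e-01  4.28243244e-01] [0.46623659 0.04585738 0.19412547] [-0.52540806 -1.0747809  -0.60738515] 0.5011531167153838 (array([-0.009, -0.01 ,  0.471]), np.float64(-0.09))
```

>>> apply_moves:
  commands:
    - {"delta_pos":[-0.009,-0.01,0.1],"spin":-0.09}
    - {"delta_pos":[-0.009,-0.01,0.3],"spin":-0.09}
    - {"delta_pos":[-0.009,-0.01,0.47],"spin":-0.09}
    - {"delta_pos":[-0.009,-0.01,0.47],"spin":-0.09}

```text
time_s: 3.18
tool_pos: [0.4601, 0.0422, 0.0981]
tcp_rot: [[0.223, 0.975, -0.005], [0.975, -0.223, -0.001], [-0.002, -0.004, -1.0]]
force: [0.2, 0.4, -0.0]
finger_gap: 0.502
finger_force: 0.0
```

Run:
```python
from h import *
s=observe();print(s["time_s"],s["tool_pos"],s["force"],need([.4639,.0449,.009],yaw+np.pi/2))
p=snapshot("top");cv2.imwrite("pics/c.png",cv2.resize(p["img"][120:300,220:460],(800,600)))
```

```text
3.175 [0.46009241 0.0421508  0.0981078 ] [ 0.16154671  0.35800037 -0.03249083] (array([0.018, 0.017, 0.445]), np.float64(-0.006))
```

View pics/c.png

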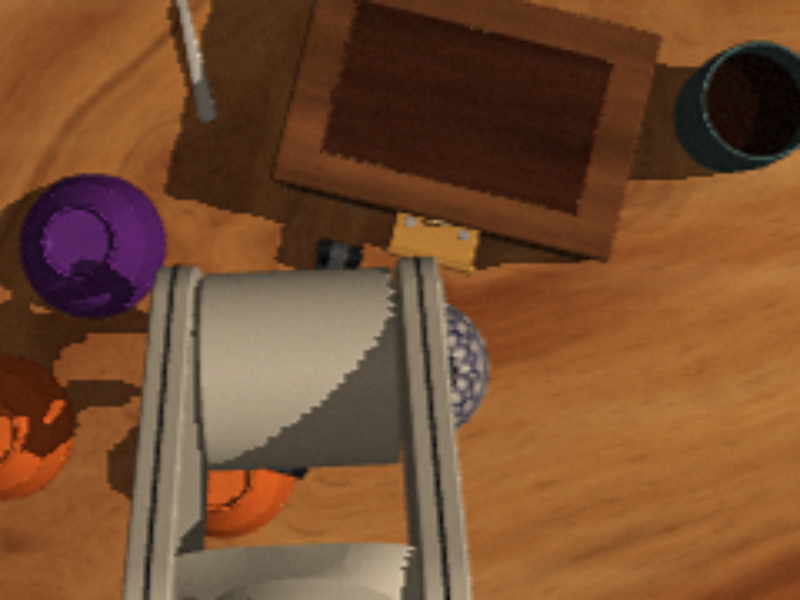

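The pose is as planned: the arm is over the gap, with the fingers between the blue bowl and the orange one. Descending.

>>> apply_moves:
  commands:
    - {"delta_pos":[0.015,0.015,0.15],"spin":0}
    - {"delta_pos":[0.015,0.015,0.3],"spin":0}
    - {"delta_pos":[0.015,0.015,0.445],"spin":0}
    - {"delta_pos":[0.015,0.015,0.445],"spin":0}

```text
time_s: 3.72
tool_pos: [0.4651, 0.0454, 0.0109]
tcp_rot: [[0.222, 0.975, -0.001], [0.975, -0.222, -0.0], [-0.0, -0.001, -1.0]]
force: [-0.1, 0.5, 0.4]
finger_gap: 0.502
finger_force: 0.0
```

Run:
```python
from h import *
s=observe();print(s["time_s"],s["tool_pos"],s["force"],W2B(s["tool_pos"]))
p=snapshot("side")
for r in pinpoint("bowl",p)[:4]: print(r["score"],r["xyz"],W2B(r["xyz"]))
print(need(B2W(-.179,-.185+.059,.009)))
```

```text
3.725 [0.46511768 0.04537428 0.01090343] [-0.07265506  0.54555331  0.40789113] [-0.1786108   0.06056018  0.01090343]
0.92 [0.5327, 0.2043, 0.0003] [-0.14641018  0.23023008  0.0003    ]
0.76 [0.3982, 0.2616, -0.0005] [-0.29002533  0.25758389 -0.0005    ]
0.74 [0.3808, 0.11, -0.0008] [-0.27475344  0.10575474 -0.0008    ]
0.66 [0.4467, -0.0241, -0.0021] [-0.18181642 -0.0112424  -0.0021    ]
(array([-0.935,  0.001,  0.016]), None)
```

>>> apply_moves:
  commands:
    - {"delta_pos":[-0.04,0,0.01],"spin":0}
    - {"delta_pos":[-0.09,0,0.01],"spin":0}
    - {"delta_pos":[-0.15,0,0.01],"spin":0}
    - {"delta_pos":[-0.21,0,0.01],"spin":0}
    - {"delta_pos":[-0.27,0,0.01],"spin":0}

```text
time_s: 4.45
tool_pos: [0.4529, -0.0076, 0.009]
tcp_rot: [[0.222, 0.975, 0.0], [0.975, -0.222, 0.0], [0.0, 0.0, -1.0]]
force: [1.3, 3.0, 1.1]
finger_gap: 0.496
finger_force: 1.4
```

Run:
```python
from h import *
s=observe();print(s["time_s"],s["force"],W2B(s["tool_pos"]))
for n in("side","top"):
  p=snapshot(n)
  for r in pinpoint("bowl",p)[:4]: print(n,r["score"],W2B(r["xyz"]).round(4))
print(need(B2W(-.179,-.185+.059,.009)))
```

```text
4.45 [1.25869955 3.02481657 1.11903524] [-0.17923531  0.00625712  0.00904569]
side 0.9 [-0.2919  0.2596 -0.0021]
side 0.89 [-0.1453  0.2277 -0.0023]
side 0.73 [-0.2764  0.1088 -0.0009]
side 0.71 [-0.1789 -0.0248 -0.    ]
top 0.91 [-0.1502  0.2315  0.0027]
top 0.84 [-0.2797  0.1049 -0.0003]
top 0.83 [-0.2889  0.2656 -0.0017]
(array([-0.663,  0.008, -0.   ]), None)
```

Run:
```python
from h import *
p=snapshot("side");im=p["img"].copy()
b=B2W(-.179,-.05,0)
for a in np.linspace(0,6.28,40): cv2.circle(im,tuple(int(v) for v in proj(p,b+.052*np.array([np.cos(a),np.sin(a),0]))),0,(0,0,255),-1)
cv2.imwrite("pics/d.png",cv2.resize(im[170:290,210:370],(800,600)))
```

```text
(no output)
```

View pics/d.png

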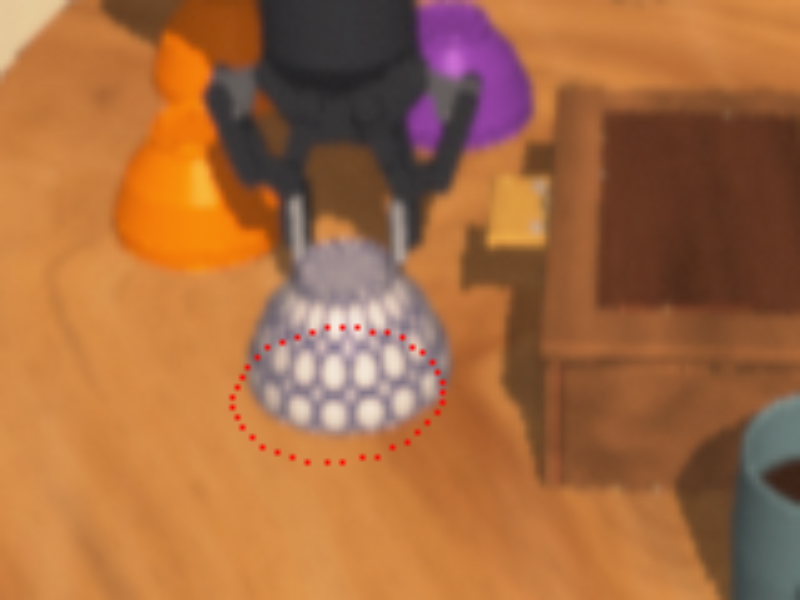

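The crop shows the bowl upright at about (345,340), with the fingers straddling its rear side. My guessed circle at -50 mm is too far along, so I'll fit the rim using the mask outline.

Run:
```python
from h import *
p=snapshot("side");s=observe();print(s["force"],s["moment"],W2B(s["tool_pos"]))
print("tcp px",proj(p,s["tool_pos"]))
for r in masks_of("bowl",p)[:4]:
    m=r["pixels"];v,u=np.nonzero(m);print(r["score"],m.sum(),u.min(),u.max(),v.min(),v.max())
    if abs(u.mean()-280)<12 and v.mean()>225:
        rows=v.max();lo=ray(p,u[v==rows].mean(),rows+.5,0);print("near rim pt box",W2B(lo))
        for y in(-.02,-.03,-.04,-.05):
            c=[proj(p,B2W(-.179,y,0)+.052*np.array([np.cos(a),np.sin(a),0])) for a in np.linspace(0,6.28,60)]
            d=[proj(p,B2W(-.179,y,.063)+.024*np.array([np.cos(a),np.sin(a),0])) for a in np.linspace(0,6.28,60)]
            print(y,np.min(c,0).round(1),np.max(c,0).round(1),"top",np.min(d,0).round(1))
```

```text
[-0.4771176   0.23096316 -0.15389996] [-0.01598517  0.07040804  0.017682  ] [-0.17940663  0.00705137  0.00885569]
tcp px [280.29920337 231.78258833]
0.8 1232 259 299 217 257
near rim pt box [-0.16525706 -0.08342051  0.        ]
-0.02 [258.8 228.8] [299.6 254.2] top [268.2 215.4]
-0.03 [258.1 231. ] [299.2 256.9] top [267.6 217.7]
-0.04 [257.4 233.3] [298.9 259.7] top [267. 220.]
-0.05 [256.7 235.7] [298.5 262.5] top [266.3 222.4]
0.78 775 234 265 190 224
0.62 448 291 316 170 199
0.6 395 241 261 164 190
```

>>> apply_moves:
  commands:
    - {"delta_pos":[-0.04,0.003,0],"spin":0}
    - {"delta_pos":[-0.1,0.003,0],"spin":0}
    - {"delta_pos":[-0.16,0.003,0],"spin":0}
    - {"delta_pos":[-0.22,0.003,0],"spin":0}
    - {"delta_pos":[-0.28,0.003,0],"spin":0}

```text
time_s: 5.42
tool_pos: [0.4409, -0.0625, 0.0089]
tcp_rot: [[0.222, 0.975, -0.0], [0.975, -0.222, 0.0], [0.0, -0.0, -1.0]]
force: [1.0, 2.5, 1.0]
finger_gap: 0.5
finger_force: 1.1
```

>>> apply_moves:
  commands:
    - {"delta_pos":[-0.06,0,0],"spin":0}
    - {"delta_pos":[-0.12,0,0],"spin":0}
    - {"delta_pos":[-0.18,0,0],"spin":0}
    - {"delta_pos":[-0.22,0,0],"spin":0}
    - {"delta_pos":[-0.26,0,0],"spin":0}

```text
time_s: 6.05
tool_pos: [0.4295, -0.1127, 0.0089]
tcp_rot: [[0.221, 0.975, -0.0], [0.975, -0.221, 0.0], [0.0, -0.0, -1.0]]
force: [0.2, 2.4, 0.2]
finger_gap: 0.5
finger_force: 1.2
```

```bash
cat >> h.py <<'E'
def bowlfit(lo=(200,200),hi=(330,400)):
    p=snapshot("side")
    for r in masks_of("bowl",p):
        v,u=np.nonzero(r["pixels"])
        if v.mean()>225:
            q=W2B(ray(p,u[v==v.max()].mean(),v.max()+.5,0)); d=np.array(p["R"]).T@[0,0,1]; d[2]=0; d/=np.linalg.norm(d)
            print("rim bbox",u.min(),u.max(),v.min(),v.max(),"axis box",W2B(ray(p,u[v==v.max()].mean(),v.max()+.5,0)+.052*d).round(3))
    for r in pinpoint("bowl",p):
        b=W2B(r["xyz"])
        if b[1]<.05: print("pin",b.round(3))
E
python3 - <<'E'
from h import *
s=observe();print(s["time_s"],s["force"],W2B(s["tool_pos"]))
bowlfit()
E
```

```text
6.05 [0.20721929 2.4115506  0.2261167 ] [-0.17977208 -0.10147478  0.00890523]
rim bbox 252 295 245 287 axis box [-0.178 -0.132  0.   ]
```

>>> apply_moves:
  commands:
    - {"delta_pos":[-0.06,0,0],"spin":0}
    - {"delta_pos":[-0.12,0,0],"spin":0}
    - {"delta_pos":[-0.18,0,0],"spin":0}
    - {"delta_pos":[-0.23,0,0],"spin":0}
    - {"delta_pos":[-0.27,0,0],"spin":0}

```text
time_s: 6.82
tool_pos: [0.4174, -0.1656, 0.0089]
tcp_rot: [[0.222, 0.975, -0.0], [0.975, -0.222, 0.0], [0.0, -0.0, -1.0]]
force: [1.1, 2.6, 0.6]
finger_gap: 0.504
finger_force: 1.3
```

Run:
```python
from h import *
s=observe();print(s["time_s"],s["force"],W2B(s["tool_pos"]))
bowlfit()
```

```text
6.825 [1.07478748 2.56567797 0.61091432] [-0.180282   -0.15574654  0.00891505]
pin [-0.181 -0.184 -0.003]
pin [ 0.052 -0.207 -0.   ]
```

>>> apply_moves:
  commands:
    - {"delta_pos":[0.1,0,0],"spin":0}
    - {"delta_pos":[0.3,0,0],"spin":0}
    - {"delta_pos":[0.3,0,-0.2],"spin":0}
    - {"delta_pos":[0.3,0,-0.5],"spin":0}
    - {"delta_pos":[0.3,0,-0.6],"spin":0}

```text
time_s: 7.6
tool_pos: [0.4328, -0.1065, 0.1319]
tcp_rot: [[0.22, 0.975, 0.005], [0.975, -0.22, -0.002], [-0.0, 0.005, -1.0]]
force: [0.5, -0.1, -0.8]
finger_gap: 0.499
finger_force: 0.0
```

Run:
```python
from h import *
s=observe();print(s["time_s"],s["force"],W2B(s["tool_pos"]))
bowlfit()
p=snapshot("top")
for q in("bowl","hinge_mid","tab_lip","mug"):
  for r in pinpoint(q,p): print(q,round(r["score"],2),W2B(r["xyz"]).round(4))
print(need(B2W(-.145,0,.13),yaw+np.pi))
```

```text
7.6 [ 0.54164284 -0.10118273 -0.83985115] [-0.17788123 -0.09473521  0.13194352]
pin [-0.179 -0.184 -0.001]
bowl 0.87 [-0.1499  0.2305  0.0007]
bowl 0.86 [-0.2879  0.2637 -0.0012]
bowl 0.62 [-0.2791  0.1061  0.0034]
bowl 0.54 [-0.1058  0.0029  0.0783]
hinge_mid 0.9 [ 0.0755 -0.0006  0.0777]
tab_lip 0.89 [-0.1048  0.0017  0.0825]
mug 0.73 [ 0.0452 -0.2026  0.0031]
(array([ 0.476,  0.174, -0.012]), np.float64(-1.005))
```

>>> apply_moves:
  commands:
    - {"delta_pos":[0.2,0.03,0],"spin":-0.11}
    - {"delta_pos":[0.476,0.1,0],"spin":-0.22}
    - {"delta_pos":[0.476,0.174,0],"spin":-0.33}
    - {"delta_pos":[0.476,0.174,0],"spin":-0.44}
    - {"delta_pos":[0.476,0.174,0],"spin":-0.55}
  grip: -1

```text
time_s: 8.62
tool_pos: [0.4855, -0.021, 0.1277]
tcp_rot: [[-0.603, 0.798, -0.002], [0.798, 0.603, 0.0], [0.002, -0.002, -1.0]]
force: [-0.6, -1.1, 0.3]
finger_gap: -0.003
finger_force: 0.0
```

>>> apply_moves:
  commands:
    - {"delta_pos":[0,0,0],"spin":-0.11}
    - {"delta_pos":[0,0,0],"spin":-0.22}
    - {"delta_pos":[0,0,0],"spin":-0.34}
    - {"delta_pos":[0,0,0],"spin":-0.45}
    - {"delta_pos":[0,0,0],"spin":-0.45}

```text
time_s: 9.25
tool_pos: [0.4854, -0.0212, 0.128]
tcp_rot: [[-0.975, 0.223, -0.002], [0.223, 0.975, 0.0], [0.002, -0.0, -1.0]]
force: [0.4, 0.2, -0.9]
finger_gap: -0.001
finger_force: 0.0
```

Run:
```python
from h import *
s=observe();print(s["time_s"],s["q"],s["force"],s["finger_gap"],W2B(s["tool_pos"]))
print(need(B2W(-.143,0.001,.034),yaw+np.pi))
```

```text
9.25 [-6.81836457e-02  3.18533882e-01  1.98131986e+00 -5.45209313e-06
  8.43608786e-01 -1.41423617e+00] [ 0.40712158  0.24319905 -0.87074794] -0.0005166351233385318 [-0.1446068  -0.0001898   0.12795012]
(array([-0.009,  0.006,  0.47 ]), np.float64(-0.007))
```

>>> apply_moves:
  commands:
    - {"delta_pos":[0,0.006,0.15],"spin":0}
    - {"delta_pos":[0,0.006,0.3],"spin":0}
    - {"delta_pos":[0,0.006,0.45],"spin":0}
    - {"delta_pos":[0,0.006,0.45],"spin":0}
    - {"delta_pos":[-0.05,0.006,0.45],"spin":0}

```text
time_s: 9.88
tool_pos: [0.496, -0.0223, 0.0393]
tcp_rot: [[-0.975, 0.223, -0.001], [0.223, 0.975, 0.0], [0.001, -0.0, -1.0]]
force: [1.1, 0.2, 1.3]
finger_gap: 0.004
finger_force: 0.0
```

Run:
```python
from h import *
s=observe();print(s["time_s"],s["force"],W2B(s["tool_pos"]))
p=snapshot("side");cv2.imwrite("pics/e.png",cv2.resize(p["img"][140:290,240:440],(800,600)))
```

```text
9.875 [1.05157248 0.19537103 1.2638295 ] [-0.13400828  0.00103515  0.0393013 ]
```

View pics/e.png

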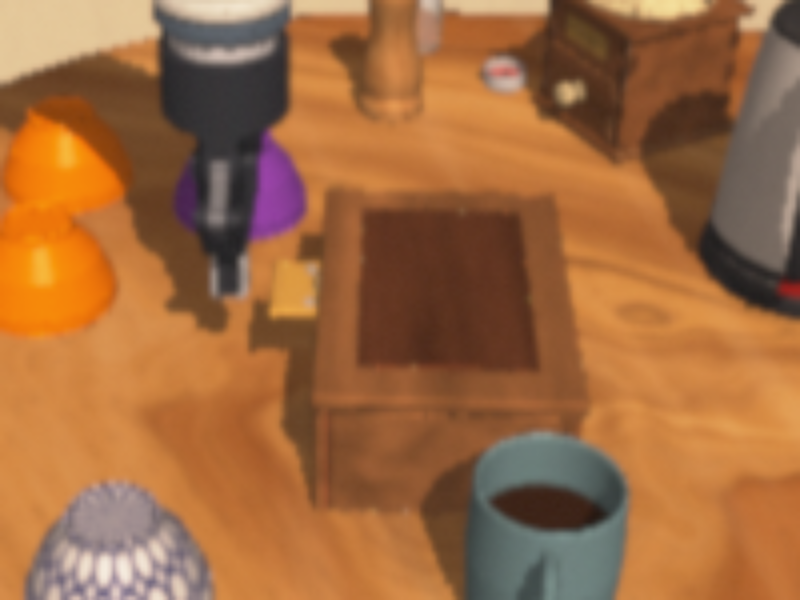

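The fingertip stands in front of the tab at (230,280) and the tab is at (295,290). The bowl is clear at bottom left and the mug is untouched. I'll close in on the lip gently while watching the force.

>>> apply_moves:
  commands:
    - {"delta_pos":[0,0,-0.065],"spin":0}
    - {"delta_pos":[-0.04,0,-0.065],"spin":0}
    - {"delta_pos":[-0.06,0,-0.065],"spin":0}
    - {"delta_pos":[-0.07,0,-0.065],"spin":0}

```text
time_s: 10.42
tool_pos: [0.51, -0.0255, 0.052]
tcp_rot: [[-0.975, 0.221, 0.0], [0.221, 0.975, -0.0], [-0.0, 0.0, -1.0]]
force: [0.2, 0.5, 0.3]
finger_gap: -0.002
finger_force: 0.0
```

>>> apply_moves:
  commands:
    - {"delta_pos":[-0.005,0,0],"spin":0}
    - {"delta_pos":[-0.01,0,0],"spin":0}

```text
time_s: 10.68
tool_pos: [0.5113, -0.0258, 0.0517]
tcp_rot: [[-0.975, 0.221, -0.001], [0.221, 0.975, 0.0], [0.001, -0.0, -1.0]]
force: [0.5, 0.1, 1.0]
finger_gap: -0.002
finger_force: 0.0
```

>>> apply_moves:
  commands:
    - {"delta_pos":[-0.005,0,0],"spin":0}
    - {"delta_pos":[-0.01,0,0],"spin":0}

```text
time_s: 10.92
tool_pos: [0.5135, -0.0262, 0.0519]
tcp_rot: [[-0.975, 0.221, -0.0], [0.221, 0.975, 0.0], [0.0, -0.0, -1.0]]
force: [0.2, -0.6, -0.9]
finger_gap: -0.003
finger_force: 0.0
```

>>> apply_moves:
  commands:
    - {"delta_pos":[-0.005,0,0],"spin":0}
    - {"delta_pos":[-0.01,0,0],"spin":0}

```text
time_s: 11.18
tool_pos: [0.5156, -0.0267, 0.0519]
tcp_rot: [[-0.975, 0.221, 0.0], [0.221, 0.975, -0.0], [-0.0, 0.0, -1.0]]
force: [0.0, 0.2, 0.2]
finger_gap: -0.001
finger_force: 0.0
```

>>> apply_moves:
  commands:
    - {"delta_pos":[-0.005,0,0],"spin":0}
    - {"delta_pos":[-0.01,0,0],"spin":0}

```text
time_s: 11.42
tool_pos: [0.5175, -0.0272, 0.0519]
tcp_rot: [[-0.975, 0.221, -0.0], [0.221, 0.975, 0.0], [0.0, -0.0, -1.0]]
force: [0.7, -0.5, 0.0]
finger_gap: 0.004
finger_force: 0.0
```

>>> apply_moves:
  commands:
    - {"delta_pos":[-0.005,0,0],"spin":0}
    - {"delta_pos":[-0.01,0,0],"spin":0}

```text
time_s: 11.68
tool_pos: [0.5195, -0.0276, 0.0519]
tcp_rot: [[-0.975, 0.221, 0.0], [0.221, 0.975, -0.0], [-0.0, -0.0, -1.0]]
force: [0.1, -0.3, -0.0]
finger_gap: -0.002
finger_force: 0.0
```

Run:
```python
from h import *
s=observe();print(s["time_s"],s["force"],W2B(s["tool_pos"]))
o=[]
for n,(u,v) in(("side",(300,200)),("top",(345,195))):
  p=snapshot(n)
  for r in pinpoint("tab_lip",p): print(n,r["score"],W2B(r["xyz"]).round(4))
  im=cv2.resize(p["img"][v-50:v+50,u-33:u+33],None,fx=6,fy=6,interpolation=cv2.INTER_CUBIC)
  for X,c in((s["tool_pos"],(0,255,0)),(B2W(-.107,.028,.082),(255,0,255)),(B2W(-.107,-.028,.082),(255,0,255))):
    cv2.circle(im,tuple(int(a) for a in (proj(p,X)-[u-33,v-50])*6),4,c,-1)
  o.append(im)
cv2.imwrite("pics/f.png",np.hstack(o))
```

```text
11.675 [ 0.14433636 -0.25383027 -0.03811418] [-0.10994862  0.00082575  0.05192948]
side 0.65 [-0.1049 -0.0004  0.0854]
```

View pics/f.png

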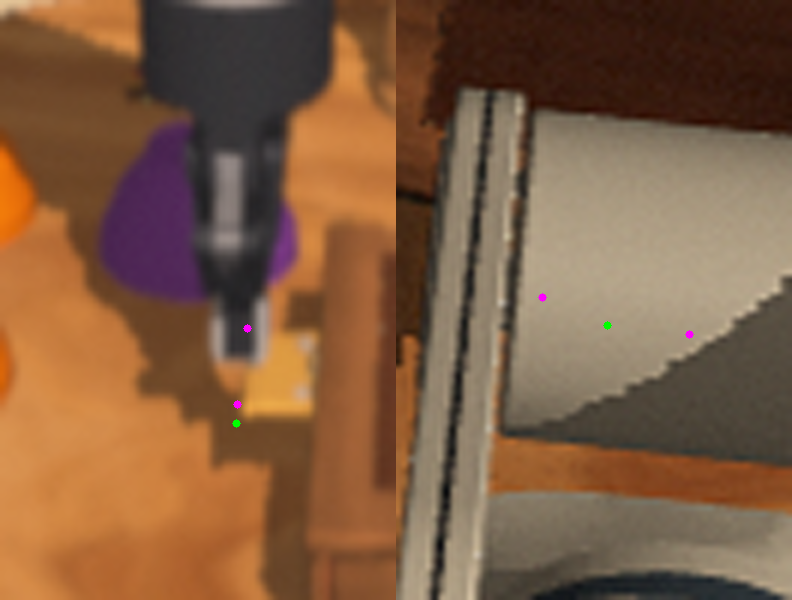

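The left crop shows the real fingertips ending at about (240,362), well above the projected TCP at (236,423). They hang over the front corner of the tab, so they must be higher than the reported TCP. I'll back off and measure that offset.

>>> apply_moves:
  commands:
    - {"delta_pos":[0.1,0,0],"spin":0}
    - {"delta_pos":[0.22,0,0],"spin":0}
    - {"delta_pos":[0.25,0,0],"spin":0}

```text
time_s: 12.25
tool_pos: [0.4692, -0.0163, 0.0518]
tcp_rot: [[-0.975, 0.221, -0.001], [0.221, 0.975, 0.0], [0.001, -0.0, -1.0]]
force: [0.4, -1.2, -0.6]
finger_gap: 0.001
finger_force: 0.0
```

Run:
```python
from h import *
np.set_printoptions(precision=4,suppress=True)
s=observe();T=np.array(s["tool_pos"]);print(s["force"],W2B(T))
p=snapshot("side")
# candidates: rows for tip bottom edges at different heights
for dz in(0,.01,.02,.03,.04,.05,.073,.1): print(dz,proj(p,T+[0,0,dz]).round(1),"near edge",proj(p,T+[0,0,dz]-.0145*ey).round(1))
u,v=proj(p,T+[0,0,.03]).astype(int);u0,v0=u-40,v-40
print("crop origin",u0,v0)
cv2.imwrite("pics/g.png",cv2.resize(p["img"][v0:v0+60,u0:u0+80],(800,600),interpolation=cv2.INTER_NEAREST))
```

```text
[ 0.4155 -1.2312 -0.6168] [-0.1615  0.0011  0.0518]
0 [286.2 219.9] near edge [285.5 223.2]
0.01 [286.  216.7] near edge [285.4 220. ]
0.02 [285.9 213.4] near edge [285.2 216.7]
0.03 [285.7 210.1] near edge [285.  213.4]
0.04 [285.5 206.8] near edge [284.8 210. ]
0.05 [285.4 203.4] near edge [284.7 206.6]
0.073 [285.  195.5] near edge [284.3 198.6]
0.1 [284.5 185.9] near edge [283.8 189. ]
crop origin 245 170
```

View pics/g.png

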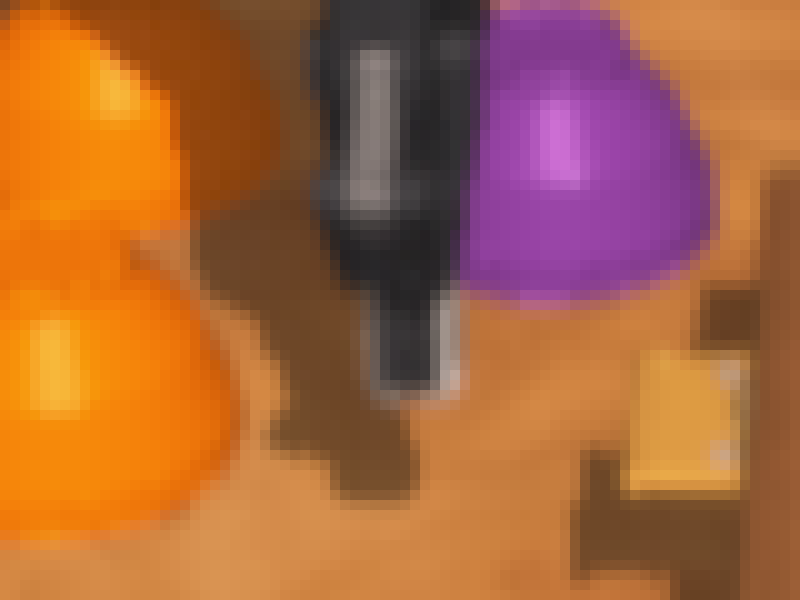

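Run:
```python
from h import *
np.set_printoptions(precision=4,suppress=True)
p=snapshot("side");T=np.array(observe()["tool_pos"])
S=ray(p,245+57.5,170+58,0);L=(B2W(-.107,-.028,.080)-S)/.080
print("light per z",L, "in box",W2B(S))
for su,sv in((284,220),(281,220),(286,219.5)):
  for u,v in((286.5,210),(284,210)):
    s0=ray(p,su,sv,0)
    zs=np.linspace(0,.14,141);e=[np.linalg.norm((ray(p,u,v,z)-s0-z*L)[:2]) for z in zs];i=int(np.argmin(e))
    print(su,u,"z",zs[i],"err",e[i],"pos-T",ray(p,u,v,zs[i])-T, "box", W2B(ray(p,u,v,zs[i])))
```

```text
light per z [ 0.0303 -0.8537  1.    ] in box [-0.1239  0.0382  0.    ]
284 286.5 z 0.077 err 0.001146143414890748 pos-T [0.001  0.0074 0.0249] box [-0.1606  0.0088  0.077 ]
284 284 z 0.077 err 0.0051580344344693725 pos-T [-0.0052  0.0084  0.0249] box [-0.1669  0.0084  0.077 ]
281 286.5 z 0.078 err 0.00943548535086399 pos-T [0.0009 0.0059 0.0259] box [-0.1604  0.0073  0.078 ]
281 284 z 0.077 err 0.003144690324865431 pos-T [-0.0052  0.0084  0.0249] box [-0.1669  0.0084  0.077 ]
286 286.5 z 0.073 err 0.004103906087935531 pos-T [0.0014 0.0133 0.0209] box [-0.1614  0.0146  0.073 ]
286 284 z 0.073 err 0.010445101238810832 pos-T [-0.0048  0.0144  0.0209] box [-0.1678  0.0143  0.073 ]
```

>>> apply_moves:
  commands:
    - {"delta_pos":[0.05,0,0.1],"spin":0}
    - {"delta_pos":[0.05,0,0.2],"spin":0}
    - {"delta_pos":[0.05,0,0.24],"spin":0}
    - {"delta_pos":[0.05,0,0.26],"spin":0}

```text
time_s: 12.85
tool_pos: [0.4616, -0.0144, -0.0003]
tcp_rot: [[-0.975, 0.221, 0.0], [0.221, 0.975, -0.0], [-0.0, 0.0, -1.0]]
force: [0.1, 0.5, 0.3]
finger_gap: 0.002
finger_force: 0.0
```

>>> apply_moves:
  commands:
    - {"delta_pos":[0,0,0.02],"spin":0}
    - {"delta_pos":[0,0,0.04],"spin":0}
    - {"delta_pos":[0,0,0.05],"spin":0}

```text
time_s: 13.22
tool_pos: [0.461, -0.0143, -0.0101]
tcp_rot: [[-0.975, 0.221, 0.0], [0.221, 0.975, -0.0], [-0.0, 0.0, -1.0]]
force: [-0.7, -0.4, 0.2]
finger_gap: 0.001
finger_force: 0.0
```

Confirmed: the reported TCP is below the counter and there is no contact. I'll keep probing gently.

>>> apply_moves:
  commands:
    - {"delta_pos":[0,0,0.015],"spin":0}
    - {"delta_pos":[0,0,0.03],"spin":0}
    - {"delta_pos":[0,0,0.045],"spin":0}

```text
time_s: 13.6
tool_pos: [0.4609, -0.0143, -0.0192]
tcp_rot: [[-0.975, 0.221, 0.0], [0.221, 0.975, -0.0], [-0.0, -0.0, -1.0]]
force: [0.1, -0.3, 0.2]
finger_gap: 0.001
finger_force: 0.0
```

>>> apply_moves:
  commands:
    - {"delta_pos":[0,0,0.01],"spin":0}
    - {"delta_pos":[0,0,0.02],"spin":0}

```text
time_s: 13.85
tool_pos: [0.4609, -0.0143, -0.0232]
tcp_rot: [[-0.975, 0.221, -0.0], [0.221, 0.975, -0.0], [0.0, -0.0, -1.0]]
force: [-0.6, -0.0, -0.5]
finger_gap: -0.001
finger_force: 0.0
```

>>> apply_moves:
  commands:
    - {"delta_pos":[0,0,0.01],"spin":0}
    - {"delta_pos":[0,0,0.02],"spin":0}

```text
time_s: 14.1
tool_pos: [0.4609, -0.0143, -0.0272]
tcp_rot: [[-0.975, 0.221, 0.0], [0.221, 0.975, 0.0], [-0.0, 0.0, -1.0]]
force: [0.2, 0.3, -0.1]
finger_gap: 0.005
finger_force: 0.0
```

>>> apply_moves:
  commands:
    - {"delta_pos":[0,0,0.01],"spin":0}
    - {"delta_pos":[0,0,0.02],"spin":0}

```text
time_s: 14.35
tool_pos: [0.4609, -0.0143, -0.0312]
tcp_rot: [[-0.975, 0.221, 0.0], [0.221, 0.975, -0.0], [-0.0, 0.0, -1.0]]
force: [-0.0, -0.2, 0.2]
finger_gap: 0.002
finger_force: 0.0
```

>>> apply_moves:
  commands:
    - {"delta_pos":[0,0,0.01],"spin":0}
    - {"delta_pos":[0,0,0.02],"spin":0}

```text
time_s: 14.6
tool_pos: [0.4609, -0.0143, -0.0352]
tcp_rot: [[-0.975, 0.221, 0.0], [0.221, 0.975, 0.0], [-0.0, 0.0, -1.0]]
force: [0.5, 0.6, 0.2]
finger_gap: -0.001
finger_force: 0.0
```

>>> apply_moves:
  commands:
    - {"delta_pos":[0,0,0.01],"spin":0}
    - {"delta_pos":[0,0,0.02],"spin":0}

```text
time_s: 14.85
tool_pos: [0.461, -0.0143, -0.0376]
tcp_rot: [[-0.975, 0.221, 0.0], [0.221, 0.975, 0.0], [-0.0, 0.0, -1.0]]
force: [-10.2, 0.6, 57.0]
finger_gap: 0.001
finger_force: 28.3
```

Contact at TCP z ≈ -0.037, so the real tips sit about 37 mm above the reported TCP. That also explains the bowl spacing. Moving up to the right height and approaching the lip.

>>> apply_moves:
  commands:
    - {"delta_pos":[0,0,-0.1],"spin":0}
    - {"delta_pos":[0,0,-0.26],"spin":0}
    - {"delta_pos":[-0.1,0,-0.26],"spin":0}
    - {"delta_pos":[-0.2,0,-0.26],"spin":0}
    - {"delta_pos":[-0.22,0,-0.26],"spin":0}

```text
time_s: 15.48
tool_pos: [0.5051, -0.0243, 0.0131]
tcp_rot: [[-0.975, 0.222, 0.002], [0.222, 0.975, -0.0], [-0.002, 0.0, -1.0]]
force: [-0.8, 0.3, 0.1]
finger_gap: -0.0
finger_force: 0.0
```

Run:
```python
from h import *
s=observe();print(s["time_s"],s["force"],W2B(s["tool_pos"]),need(B2W(-.119,.001,.013),yaw+np.pi))
bowlfit()
```

```text
15.475 [-0.76726243  0.25266745  0.11053716] [-0.12471957  0.00100955  0.01310661] (array([-0.029,  0.   ,  0.001]), np.float64(-0.006))
rim bbox 246 292 260 307 axis box [-0.18  -0.189  0.   ]
pin [-0.182 -0.184 -0.001]
```

>>> apply_moves:
  commands:
    - {"delta_pos":[-0.008,0,0],"spin":0}
    - {"delta_pos":[-0.015,0,0],"spin":0}
    - {"delta_pos":[-0.02,0,0],"spin":0}

```text
time_s: 16.0
tool_pos: [0.5076, -0.0249, 0.0129]
tcp_rot: [[-0.975, 0.221, -0.0], [0.221, 0.975, 0.0], [0.0, 0.0, -1.0]]
force: [-0.3, 1.1, -0.2]
finger_gap: -0.001
finger_force: 0.0
```

>>> apply_moves:
  commands:
    - {"delta_pos":[-0.003,0,0],"spin":0}
    - {"delta_pos":[-0.006,0,0],"spin":0}

```text
time_s: 16.25
tool_pos: [0.5089, -0.0252, 0.0129]
tcp_rot: [[-0.975, 0.221, -0.0], [0.221, 0.975, 0.0], [0.0, 0.0, -1.0]]
force: [-0.3, 0.3, -0.1]
finger_gap: -0.0
finger_force: 0.0
```

>>> apply_moves:
  commands:
    - {"delta_pos":[-0.003,0,0],"spin":0}
    - {"delta_pos":[-0.006,0,0],"spin":0}

```text
time_s: 16.5
tool_pos: [0.5101, -0.0255, 0.0129]
tcp_rot: [[-0.975, 0.221, 0.0], [0.221, 0.975, 0.0], [-0.0, 0.0, -1.0]]
force: [0.1, -0.2, 0.0]
finger_gap: -0.0
finger_force: 0.0
```

>>> apply_moves:
  commands:
    - {"delta_pos":[-0.003,0,0],"spin":0}
    - {"delta_pos":[-0.005,0,0],"spin":0}

```text
time_s: 16.75
tool_pos: [0.5103, -0.0256, 0.0128]
tcp_rot: [[-0.975, 0.221, -0.001], [0.221, 0.975, 0.0], [0.001, -0.0, -1.0]]
force: [-4.0, 1.2, 2.6]
finger_gap: -0.0
finger_force: 1.7
```

Contact at about 4 N, exactly where expected. Lifting along the lid's arc.

>>> apply_moves:
  commands:
    - {"delta_pos":[-0.002,0,-0.005],"spin":0}
    - {"delta_pos":[-0.003,0,-0.012],"spin":0}
    - {"delta_pos":[-0.003,0,-0.02],"spin":0}
    - {"delta_pos":[-0.003,0,-0.03],"spin":0}

```text
time_s: 17.25
tool_pos: [0.5106, -0.0257, 0.0187]
tcp_rot: [[-0.975, 0.221, -0.002], [0.221, 0.975, 0.0], [0.002, -0.0, -1.0]]
force: [-5.5, 1.4, -0.5]
finger_gap: -0.003
finger_force: 2.5
```

Run:
```python
from h import *
s=observe();print(s["time_s"],s["force"],W2B(s["tool_pos"]))
for n in("side","top"):
  p=snapshot(n)
  for q in("tab_lip","hinge_mid"):
    for r in pinpoint(q,p)[:1]: print(n,q,r["score"],W2B(r["xyz"]).round(4))
```

```text
17.25 [-5.46665204  1.40818059 -0.54448139] [-0.11906639  0.00083186  0.01871452]
side tab_lip 0.62 [-0.1048 -0.001   0.0894]
side hinge_mid 0.58 [0.0764 0.0027 0.0797]
top hinge_mid 0.69 [0.0737 0.0015 0.0783]
```

The lip appears to be rising with the finger, so friction is holding. Continuing along the arc.

>>> apply_moves:
  commands:
    - {"delta_pos":[-0.001,0,-0.015],"spin":0}
    - {"delta_pos":[-0.002,0,-0.03],"spin":0}
    - {"delta_pos":[-0.004,0,-0.045],"spin":0}
    - {"delta_pos":[-0.006,0,-0.06],"spin":0}
    - {"delta_pos":[-0.008,0,-0.075],"spin":0}

```text
time_s: 18.18
tool_pos: [0.5122, -0.026, 0.034]
tcp_rot: [[-0.975, 0.221, -0.002], [0.221, 0.975, 0.0], [0.002, -0.0, -1.0]]
force: [-5.3, 2.4, -0.0]
finger_gap: 0.001
finger_force: 2.9
```

```bash
cat >> h.py <<'E'
def st():
    s=observe();f=np.array(s["force"]);T=W2B(s["tool_pos"]);print(s["time_s"],"F box",np.round([f@ex,f@ey,f[2]],1),"tcp",T.round(4))
    for n in("side","top"):
        p=snapshot(n)
        for q in("tab_lip","hinge_mid"):
            for r in pinpoint(q,p)[:1]: print(n,q,round(r["score"],2),W2B(r["xyz"]).round(4))
E
python3 -c "
from h import *
st()"
```

```text
18.175 F box [-5.7  1.2 -0. ] tcp [-0.1174  0.0008  0.034 ]
side tab_lip 0.69 [-0.1007 -0.0024  0.1043]
side hinge_mid 0.59 [0.0755 0.0006 0.0764]
top hinge_mid 0.93 [ 0.07   -0.0011  0.0787]
```

Still sticking: the lip has risen 22 mm. Going on.

>>> apply_moves:
  commands:
    - {"delta_pos":[-0.004,0,-0.03],"spin":0}
    - {"delta_pos":[-0.009,0,-0.06],"spin":0}
    - {"delta_pos":[-0.016,0,-0.09],"spin":0}
    - {"delta_pos":[-0.023,0,-0.12],"spin":0}
    - {"delta_pos":[-0.03,0,-0.145],"spin":0}

```text
time_s: 19.1
tool_pos: [0.519, -0.0275, 0.0636]
tcp_rot: [[-0.975, 0.221, 0.0], [0.221, 0.975, 0.0], [-0.0, 0.0, -1.0]]
force: [-3.8, 2.1, 0.6]
finger_gap: -0.003
finger_force: 2.3
```

```bash
python3 -c "
from h import *
st()"
```

```text
19.1 F box [-4.1  1.2  0.6] tcp [-0.1104  0.0009  0.0636]
side tab_lip 0.92 [-9.49e-02  1.00e-04  1.34e-01]
side hinge_mid 0.56 [ 0.0787 -0.0006  0.0741]
top hinge_mid 0.77 [0.0718 0.0001 0.0759]
```

>>> apply_moves:
  commands:
    - {"delta_pos":[-0.017,0,-0.046],"spin":0}
    - {"delta_pos":[-0.035,0,-0.091],"spin":0}
    - {"delta_pos":[-0.056,0,-0.136],"spin":0}
    - {"delta_pos":[-0.079,0,-0.181],"spin":0}
    - {"delta_pos":[-0.103,0,-0.221],"spin":0}

```text
time_s: 20.02
tool_pos: [0.5398, -0.0321, 0.1084]
tcp_rot: [[-0.975, 0.221, 0.001], [0.221, 0.975, 0.0], [-0.001, 0.0, -1.0]]
force: [-4.8, 2.2, 1.3]
finger_gap: -0.005
finger_force: 2.0
```

```bash
python3 -c "
from h import *
st()"
```

```text
20.025 F box [-5.1  1.1  1.3] tcp [-0.0891  0.0007  0.1084]
side tab_lip 0.77 [-0.0755 -0.0002  0.1744]
side hinge_mid 0.82 [0.0789 0.002  0.0759]
top tab_lip 0.38 [0.0162 0.2032 0.0012]
top hinge_mid 0.57 [0.0711 0.0013 0.0776]
```

>>> apply_moves:
  commands:
    - {"delta_pos":[-0.025,0,-0.037],"spin":0}
    - {"delta_pos":[-0.051,0,-0.074],"spin":0}
    - {"delta_pos":[-0.079,0,-0.11],"spin":0}
    - {"delta_pos":[-0.109,0,-0.143],"spin":0}
    - {"delta_pos":[-0.129,0,-0.162],"spin":0}

```text
time_s: 20.95
tool_pos: [0.5652, -0.038, 0.1402]
tcp_rot: [[-0.975, 0.221, 0.001], [0.221, 0.975, -0.0], [-0.001, 0.0, -1.0]]
force: [-1.6, 1.4, 1.0]
finger_gap: -0.002
finger_force: 0.8
```

```bash
python3 -c "
from h import *
st()"
```

```text
20.95 F box [-1.9  1.   1. ] tcp [-0.063   0.0004  0.1402]
side tab_lip 0.61 [-0.049  -0.0017  0.2082]
side hinge_mid 0.64 [0.0791 0.0017 0.0755]
top tab_lip 0.72 [ 0.0446 -0.2035  0.002 ]
top hinge_mid 0.75 [ 0.0718 -0.0001  0.0773]
```

>>> apply_moves:
  commands:
    - {"delta_pos":[-0.041,0,-0.035],"spin":0}
    - {"delta_pos":[-0.083,0,-0.07],"spin":0}
    - {"delta_pos":[-0.127,0,-0.101],"spin":0}
    - {"delta_pos":[-0.172,0,-0.13],"spin":0}
    - {"delta_pos":[-0.204,0,-0.148],"spin":0}

```text
time_s: 21.88
tool_pos: [0.6051, -0.047, 0.1696]
tcp_rot: [[-0.975, 0.221, 0.001], [0.221, 0.975, -0.0], [-0.001, 0.0, -1.0]]
force: [-0.3, -0.4, -0.1]
finger_gap: -0.005
finger_force: 0.4
```

```bash
python3 -c "
from h import *
st()"
```

```text
21.875 F box [-0.2 -0.5 -0.1] tcp [-2.220e-02  1.000e-04  1.696e-01]
side tab_lip 0.65 [-0.0066 -0.0013  0.2353]
side hinge_mid 0.96 [0.0757 0.0021 0.0752]
```

>>> apply_moves:
  commands:
    - {"delta_pos":[-0.05,0,-0.025],"spin":0}
    - {"delta_pos":[-0.1,0,-0.045],"spin":0}
    - {"delta_pos":[-0.15,0,-0.06],"spin":0}
    - {"delta_pos":[-0.2,0,-0.072],"spin":0}
    - {"delta_pos":[-0.25,0,-0.08],"spin":0}

```text
time_s: 22.8
tool_pos: [0.6536, -0.0581, 0.1852]
tcp_rot: [[-0.975, 0.221, 0.0], [0.221, 0.975, -0.0], [-0.0, -0.0, -1.0]]
force: [-0.1, 0.3, 0.4]
finger_gap: 0.001
finger_force: 0.2
```

```bash
python3 -c "
from h import *
st()"
```

```text
22.8 F box [-0.2  0.3  0.4] tcp [ 0.0276 -0.0004  0.1852]
side tab_lip 0.75 [ 0.0429 -0.003   0.2518]
side hinge_mid 0.62 [ 0.0749 -0.      0.0721]
top hinge_mid 0.94 [0.0706 0.0016 0.0776]
```

>>> apply_moves:
  commands:
    - {"delta_pos":[-0.05,0,0],"spin":0}
    - {"delta_pos":[-0.1,0,0],"spin":0}
    - {"delta_pos":[-0.15,0,0],"spin":0}
    - {"delta_pos":[-0.2,0,0],"spin":0}
    - {"delta_pos":[-0.235,0,0],"spin":0}

```text
time_s: 23.72
tool_pos: [0.6994, -0.0685, 0.185]
tcp_rot: [[-0.975, 0.221, 0.0], [0.221, 0.975, -0.0], [-0.0, 0.0, -1.0]]
force: [-0.2, -0.3, 0.1]
finger_gap: -0.001
finger_force: 0.0
```

```bash
python3 -c "
from h import *
st()"
```

```text
23.725 F box [-0.2 -0.3  0.1] tcp [ 0.0746 -0.0008  0.185 ]
side tab_lip 0.96 [0.0926 0.0003 0.2538]
side hinge_mid 0.84 [0.0752 0.0019 0.0752]
```

>>> apply_moves:
  commands:
    - {"delta_pos":[-0.01,0,0],"spin":0}
    - {"delta_pos":[-0.02,0,0],"spin":0}
    - {"delta_pos":[-0.02,0,0],"spin":0}
    - {"delta_pos":[-0.02,0,0],"spin":0}
    - {"delta_pos":[-0.02,0,0],"spin":0}

```text
time_s: 24.65
tool_pos: [0.7025, -0.0691, 0.1851]
tcp_rot: [[-0.975, 0.221, -0.0], [0.221, 0.975, 0.0], [0.0, 0.0, -1.0]]
force: [0.3, 0.5, -0.7]
finger_gap: -0.005
finger_force: 0.0
```

```bash
python3 -c "
from h import *
st()"
```

```text
24.65 F box [ 0.2  0.6 -0.7] tcp [ 0.0777 -0.0008  0.1851]
side tab_lip 0.91 [ 0.111  -0.0016  0.251 ]
side hinge_mid 0.94 [0.0751 0.0018 0.0764]
```

The lid is at its stop (lip x = +0.11). Retreating clear of everything.

>>> apply_moves:
  commands:
    - {"delta_pos":[0.1,0,0],"spin":0}
    - {"delta_pos":[0.3,0,0],"spin":0}
    - {"delta_pos":[0.6,0,0],"spin":0}
    - {"delta_pos":[0.8,0,0],"spin":0}
    - {"delta_pos":[0.8,0,0],"spin":0}

```text
time_s: 25.58
tool_pos: [0.5439, -0.0332, 0.1853]
tcp_rot: [[-0.975, 0.221, -0.002], [0.221, 0.975, 0.0], [0.002, -0.0, -1.0]]
force: [1.4, -0.6, 0.5]
finger_gap: 0.002
finger_force: 0.0
```

Run:
```python
from h import *
st();bowlfit()
p=snapshot("side");cv2.imwrite("pics/z.png",p["img"])
for q in("mug","tea_chest"):
  for r in pinpoint(q,p)[:1]: print(q,r["xyz"])
```

```text
25.575 F box [ 1.5 -0.3  0.5] tcp [-0.085   0.0005  0.1853]
side tab_lip 0.67 [0.1116 0.0004 0.2514]
side hinge_mid 0.88 [0.0774 0.0009 0.0771]
top tab_lip 0.89 [0.1114 0.0007 0.2492]
rim bbox 245 293 260 307 axis box [-0.18  -0.189  0.   ]
pin [-0.185 -0.185 -0.003]
mug [0.6322, -0.2652, -0.0012]
tea_chest [0.6271, -0.0577, -0.0039]
```

View pics/z.png

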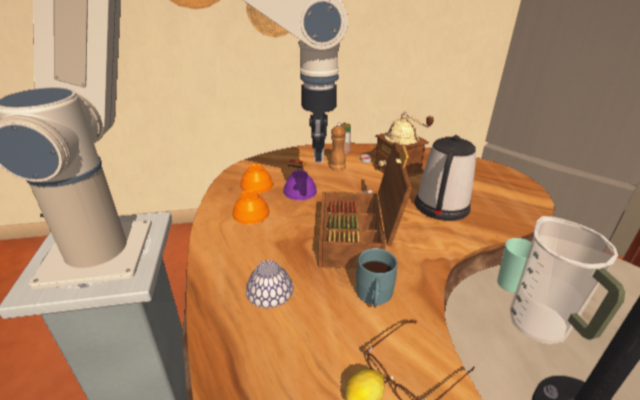

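The picture shows the lid leaning back open at (393,195) and the bowl upright at (269,285), past the end of the box. The mug is in place and the gripper is clear at (318,150). Handing in.

```bash
python3 -c "
from station import close_job
print(close_job())"
```

```text
the job is handed in; nothing more can be done
None
```

The job is handed in: the bowl stands upright about 185 mm along from the box's centre, past its right end. The lid rests open against its stop, raised by friction from a vertical fingertip pressed on the tab's front lip (not hooked under it, because the tool cannot tilt). The box and mug stayed where they were, nothing came near the spoon, and the fingers touched nothing at hand-in. One probe of the bare counter reached about 57 N, which may count against the 40 N pressing limit; no verdict was returned.

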